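# Make up two chromatography kits

### The job

Make up the two kits from the stock on the bench: first the yellow tray, with the bench timer standing on its grey mat and the flat green-and-white carton lying in its bare half; only when that kit is complete, the blue tray, with the glass beaker upright on its grey mat and the tall blue-and-white carton standing in its bare half. Set each thing down flat in its compartment, and leave the round metal tin where it is.

Things in the scene. Friction and masses are not known exactly. Their poses are not given: they have to be found in the camera images.
- timer_center (a point): white bench timer with a display and three buttons, loose, 28 mm thick (its x, footprint from -13 to +15 mm), 64 mm wide (its y), 58 mm high, standing upright on the bench, 60 g. This point is on its axis half-way up, 29 mm above its underside. Grasp across the 28 mm.
- frit_carton_center (a point): flat green-and-white carton, loose, solid, 40 mm (its x) by 60 mm (its y), 22 mm high, lying on the bench, 30 g. This point is its centre, 11 mm above its underside. Grasp across the 40 mm.
- beaker_center (a point): small clear glass beaker, loose, empty, round, 46 mm across at the rim, 40 mm at the base, 60 mm high, standing upright, 45 g. This point is on its axis half-way up, 30 mm above its underside. Grasp from outside across its diameter.
- cap_carton_center (a point): tall blue-and-white carton, loose, solid, 31 mm (its x) by 34 mm (its y), 78 mm high, standing upright, 40 g. This point is its centre, 39 mm above its underside.
- tin_center (a point): round grey metal tin with a lid, loose, 49 mm across, 20 mm high; belongs to neither kit and stays where it is. This point is its centre, half-way up. (Solid surroundings: a computer 0.2 m high at the left, x over 0.57 with y over 0.2; a tall instrument at the right, x over 0.5 with y under -0.37.)
- tray_yellow: fixed yellow tray, 108 (its x) by 172 mm (its y), walls 16 mm high, 4 mm thick; a like wall divides it at y = 0 into two compartments, 100 (x) by 80 mm (y) inside. That centred at x = 0, y = +42 mm has a grey mat, top 5 mm above the bench; that at y = -42 mm is bare yellow, floor 3 mm above the bench. Origin: centre of underside; its axes within 0.3 rad of the world's.
- tray_blue: fixed blue tray, 108 (its x) by 172 mm (its y), walls 16 mm high, 4 mm thick; a like wall divides it at y = 0 into two compartments, 100 (x) by 80 mm (y) inside. That centred at x = 0, y = -42 mm has a grey mat, top 5 mm above the bench; that at y = +42 mm is bare blue, floor 3 mm above the bench. Origin: centre of underside; its axes within 0.3 rad of the world's.
Mind the look-alikes: they are no part of the job. What is shaped like the part that bears beaker_center but purple is not meant. Leave any black look-alike of the part that bears cap_carton_center alone.

How it is judged:
By the outcome, as a careful person would: the job done as asked, in the order asked, and still so for the second after the job is handed in, with the robot touching nothing.
It also fails if it takes over 106 s, if anything falls off the work surface, if the arm or the gripper's body presses on something with over 40 N, if the wrist force passes 120 N, or if a joint passes its speed limit or range.

### The arm

A 6-joint arm with a two-finger parallel gripper is mounted at the origin on a cart in front of the work surface, level with it; the furniture and walls round the work are solid. World frame = base frame: x ahead of the robot, y to its left, z up, the work surface at z = 0. Lengths are in mm, angles in rad, forces in N, time in s.
With the tool pointing down it reaches from about 400 to 925 mm from the base axis. Payload 12.5 kg.
Tool frame: the origin (TCP) lies midway between the tips of the shut fingers; the grasp point (between the pads) lies 19 mm behind it; z points along the fingers, y is the line along which they close (so a half turn about z gives the same grasp; the last joint's range is limited). The gripper opens to 95 mm and grips with 3 to 60 N. Pads are 20 mm wide; open, the fingers measure 119 mm over their backs; the gripper's body (75 mm by 180 mm) begins 59 mm behind the grasp point.
Start: joints at [-1.321, 0.491, 1.559, -0, 1.092, -0.106], TCP at [217.736, -585.865, 214.661] pointing down, gripper open.
Joint ranges: [-3.1, 3.1], [-0.84, 2.19], [0.05, 2.79], [-1.13, 4.28], [0.06, 2.93], [-2.69, 2.69]. Speed limits (rad/s): [2.22, 2.22, 2.79, 3.14, 3.14, 3.14].

### API

Orientations are given as [roll, pitch, yaw] about the fixed x, y, z axes, in that order (R = Rz(yaw) Ry(pitch) Rx(roll)).
In Python, from cell import state, read_camera, camera_info, env gives the robot as it stands.
- The arm moves only by the tool move_arm, never from a script. Its argument "commands" is a list of rows, each a list of 3 entries, a list of its own where there are three numbers: the shift along the world's x, y, z in cm, then the turn, a rotation vector about the world's x, y, z in degrees, then the opening, from 0 (shut) to 1 (fully open). A call has 1 to 10 rows; each row shifts and turns the commanded pose from where the row before left it; what a row does not reach is not made up. A row lasts 1/10 s, in which the tool goes at most 50 mm and 8.59 degrees, less where a joint would pass 70% of its speed; a pose out of reach is approached as far as the arm can. A call with a gripper value outside its range is refused whole. The fingers move at their own pace and stop on an object; the grip force is fixed at half the most. Time passes only in rows, so rows that do not move let the fingers close. It gives the time, the measured TCP pose, the force, the opening and the grip force at its end, in the units of the state.
- state(): the state, without advancing time (a new reading comes with each control period).
- read_camera(name): name is "side" or "top" or "wrist"; returns the picture (400x640x3 uint8, blue, green, red); there is no depth.
- camera_info(name): a dict with "K" (3x3 intrinsics, pixels), "cam_to_world" (4x4, takes a point from camera to world coordinates). Camera axes: x right, y down, z forward; pixel columns grow to the right and rows downward; lengths in mm; the calibration is good to about 2 mm. A picture is of the moment at which its call begins: read the wrist's pose just before it. camera_info takes no time and is no camera call; for the wrist camera it gives the pose at the moment of the call.
- env.job_done(): hands the job in; it is judged then, once.
The state is a dict: "t": time; "joints": joint angles; "qvel": joint speeds; "tau": joint torques, N m; "eef_pos": TCP position; "tcp_rot": TCP orientation; "ft_force": force on the tool from outside, world axes, zero at the start; "moment": the same for the moment, N m; "opening": opening from 0.0 (shut) to 1.0 (fully open); "grip_force": force on a finger pad.
Only numpy, scipy, OpenCV 4.12 (cv2) and the standard library are available. Lean on these libraries where they do the work, as an engineer would, in place of code of your own. Each camera call takes 0.05 s, during which the arm holds its last target. There are 200 camera calls.

## Working session

There is one attempt and no reset: what is moved stays moved. The work goes in short steps, Python scripts to look and compute and a tool call to move; the robot and the scene stay as the last step left them, time stands still between calls to the robot, and variables do not carry over. Pictures are saved under pics/ and viewed, at most 14 in all, crops included, and the job is handed in when it is done.

Besides the shell and the picture viewer there is one more tool, called after "Call:" as name(argument=value, ...), one argument or row to a line, values as JSON. move_arm: Moves the arm, as the interface text tells. Its arguments: {"type":"object","properties":{"commands":{"type":"array"}},"required":["commands"]}

```bash
mkdir -p pics; ls; python3 - <<'E'
from cell import state, read_camera, camera_info, env
import cv2
for n in ["top","side"]:
    cv2.imwrite(f"pics/{n}0.png",read_camera(n)); c=camera_info(n); print(n,c["K"],c["cam_to_world"])
s=state(); print(s)
E
```

```text
pics
top [[406.54088247   0.         316.99799857]
 [  0.         406.54088247 206.14820485]
 [  0.           0.           1.        ]] [[-2.25225637e-02 -9.84117258e-01  1.76085083e-01  4.24010834e+02]
 [-9.99736888e-01  2.29359466e-02  3.12480123e-04  4.56036385e+01]
 [-4.34619513e-03 -1.76031715e-01 -9.84374901e-01  9.02561542e+02]
 [ 0.00000000e+00  0.00000000e+00  0.00000000e+00  1.00000000e+00]]
side [[490.95223785   0.         322.36826851]
 [  0.         490.95223785 200.33678395]
 [  0.           0.           1.        ]] [[-5.67359201e-01 -6.73611522e-01  4.73657107e-01  1.14150448e+02]
 [-8.23461407e-01  4.66795131e-01 -3.22511422e-01  3.75071333e+02]
 [-3.85342103e-03 -5.73018170e-01 -8.19533604e-01  8.83968190e+02]
 [ 0.00000000e+00  0.00000000e+00  0.00000000e+00  1.00000000e+00]]
{'t': 0.1, 'joints': array([-1.32058062e+00,  4.91495846e-01,  1.55937209e+00,  2.01202455e-05,
        1.09170148e+00, -1.05594584e-01]), 'qvel': array([-1.02994187e-03, -1.29548973e-03, -9.47926296e-04, -1.16731378e-03,
        4.00576248e-05, -1.26512849e-03]), 'tau': array([ 3.23238764e-04, -6.13625479e+01, -2.58603770e+01,  6.93444139e-02,
        4.70384373e-02, -5.18171328e-05]), 'eef_pos': array([ 217.69637174, -585.64077485,  214.12797293]), 'tcp_rot': array([-3.14062322e+00, -1.20695023e-04,  3.55800948e-01]), 'ft_force': array([ 0.18695168, -0.04331677,  0.78242253]), 'moment': array([0.01276652, 0.01217391, 0.04559102]), 'grip_force': 0.0, 'opening': 0.9955819076779603}
```

View pics/top0.png

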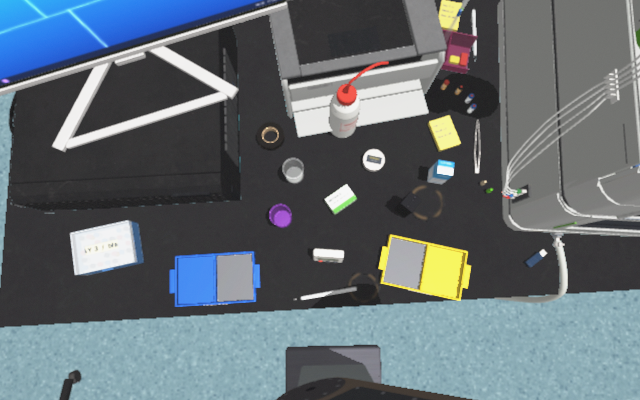

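View pics/side0.png

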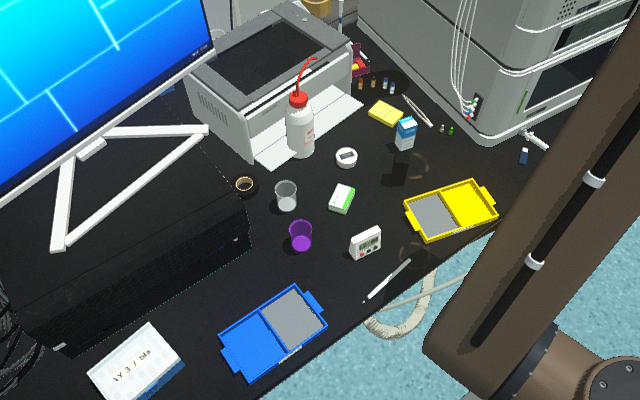

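The top view shows the yellow tray at (425,268), blue tray at (214,279), timer at (328,256), green carton at (340,199), clear beaker at (292,170), purple beaker at (280,216), blue carton at (441,172), tin at (374,160), and something black at about (403,203). The side view agrees. I'll confirm with an enlarged crop and take measurements at the same time.

```bash
cat > h.py <<'E'
import numpy as np, cv2
from cell import state, read_camera, camera_info, env
def ray(n,uv,c=None):
    c=c or camera_info(n); T=c["cam_to_world"]; 
    d=T[:3,:3]@np.linalg.solve(c["K"],[uv[0],uv[1],1.]); return T[:3,3],d
def onz(n,uv,z,c=None):
    o,d=ray(n,uv,c); return o+d*(z-o[2])/d[2]
def tri(a,b):
    (o1,d1),(o2,d2)=a,b; A=np.stack([d1,-d2],1); t=np.linalg.lstsq(A,o2-o1,rcond=None)[0]
    p,q=o1+t[0]*d1,o2+t[1]*d2; return (p+q)/2,np.linalg.norm(p-q)
def proj(n,p,c=None):
    c=c or camera_info(n); T=c["cam_to_world"]; q=c["K"]@(T[:3,:3].T@(np.array(p)-T[:3,3])); return q[:2]/q[2]
def blobs(m,amin=60):
    n,l,s,c=cv2.connectedComponentsWithStats(m.astype(np.uint8),connectivity=8)
    return [(s[i],c[i],l==i) for i in range(1,n) if s[i][4]>=amin]
E
python3 - <<'E'
from h import *
t=cv2.imread("pics/top0.png"); s=cv2.imread("pics/side0.png")
a=cv2.resize(t[130:300,260:480],(800,618),interpolation=3)[:300*2]
b=cv2.resize(s[110:270,260:440],(675,600),interpolation=3)
g=lambda x:np.clip(255*(x/255.)**.6,0,255).astype(np.uint8)
cv2.imwrite("pics/ca.png",g(a)); cv2.imwrite("pics/cb.png",g(b))
for n,im in(("top",t),("side",s)):
    h=cv2.cvtColor(im,cv2.COLOR_BGR2HSV)
    for nm,lo,hi in(("yel",(22,150,120),(34,255,255)),("blue",(100,150,100),(118,255,255)),("green",(45,120,60),(75,255,255)),("cyan",(90,120,100),(112,255,255)),("purple",(130,100,60),(160,255,255))):
        for st,c,m in blobs(cv2.inRange(h,lo,hi)>0,40):
            if st[1]>100: 
                r=cv2.minAreaRect(np.argwhere(m)[:,::-1].astype(np.float32)); print(n,nm,st,c.round(1),np.round(cv2.boxPoints(r),1).tolist())
E
```

```text
top yel [ 378  234   93   66 2631] [437.2 269.2] [[374.1000061035156, 282.29998779296875], [385.0, 232.39999389648438], [475.20001220703125, 252.10000610351562], [464.29998779296875, 302.0]]
top blue [ 169  251   92   56 2674] [201.6 279.2] [[166.6999969482422, 255.6999969482422], [258.1000061035156, 249.89999389648438], [261.3999938964844, 301.20001220703125], [170.0, 307.0]]
top green [334 197  22  15  62] [344.2 204. ] [[333.20001220703125, 209.8000030517578], [354.20001220703125, 195.8000030517578], [355.6000061035156, 197.89999389648438], [334.6000061035156, 211.89999389648438]]
top cyan [433 159  22  21 166] [442.4 168.7] [[432.29998779296875, 176.3000030517578], [435.6000061035156, 158.0], [454.79998779296875, 161.5], [451.5, 179.8000030517578]]
top cyan [132 222  11  43 199] [137. 243.] [[131.89999389648438, 222.0], [140.10000610351562, 221.60000610351562], [142.1999969482422, 263.6000061035156], [134.0, 264.0]]
top cyan [ 169  251   92   56 2788] [202.2 279.3] [[166.60000610351562, 255.60000610351562], [258.20001220703125, 249.6999969482422], [261.5, 301.3999938964844], [169
[... 1454 characters left out ...]
9.6999969482422]]
side cyan [520 152   8  12  68] [523.4 157.2] [[519.0999755859375, 161.5], [521.7000122070312, 151.1999969482422], [527.7999877929688, 152.6999969482422], [525.2000122070312, 163.10000610351562]]
side cyan [ 218  282  111  103 3899] [261.1 339.5] [[209.1999969482422, 339.3999938964844], [297.8999938964844, 274.6000061035156], [333.70001220703125, 323.6000061035156], [245.0, 388.3999938964844]]
side cyan [136 360  49  40 411] [161.6 380.9] [[135.8000030517578, 398.70001220703125], [180.0, 358.8999938964844], [185.1999969482422, 364.70001220703125], [141.0, 404.5]]
side purple [288 219  24  33 653] [300.5 234.7] [[288.0, 219.0], [311.0, 219.0], [311.0, 251.0], [288.0, 251.0]]
```

View pics/ca.png

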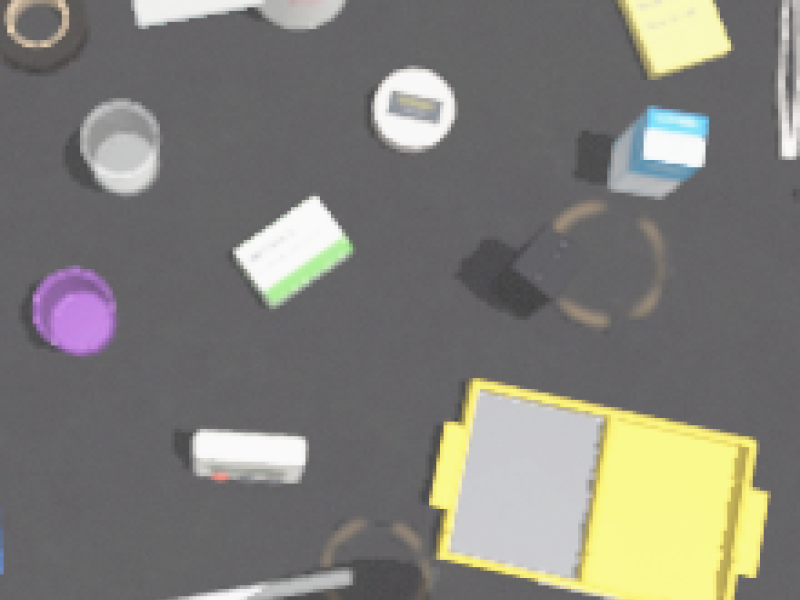

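View pics/cb.png

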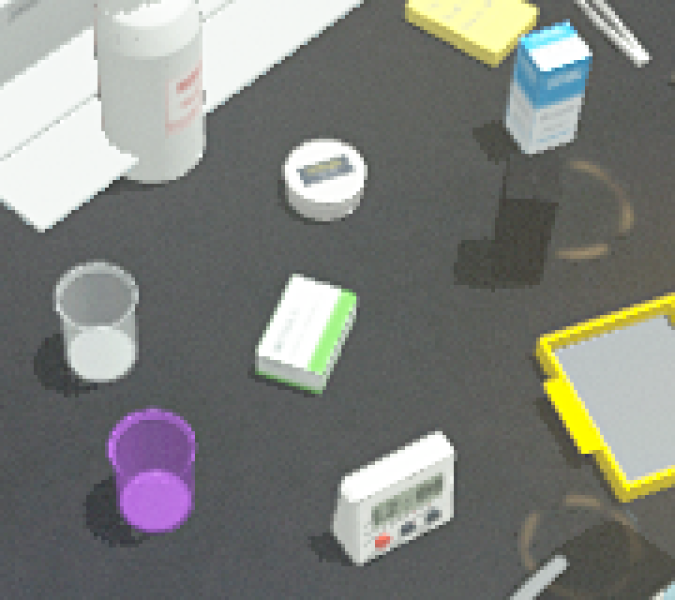

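The crops settle the look-alikes:
- **Beaker:** the candidates are the clear one at (293,168) and the purple one at (280,215). The clear one is meant.
- **Tall carton:** the candidates are the blue-and-white one at (443,168) and a black one at about (411,201). The blue-and-white one is meant.
- **Tin:** at (374,160), to be left alone.

Next I'll turn these pixels into poses.

```bash
python3 - <<'E'
from h import *
t=cv2.imread("pics/top0.png"); s=cv2.imread("pics/side0.png")
T=lambda u,v:(260+(u-1.5)/3.636,130+(v-1.5)/3.636); S=lambda u,v:(260+(u-1.5)/3.75,110+(v-1.5)/3.75)
f=lambda a:np.round(a,1).tolist()
def rect(pts,z,n="top"):
    P=np.array([onz(n,p,z)[:2] for p in pts],np.float32); (c,wh,a)=cv2.minAreaRect(P); return P,c,wh,a
# trays: pixels belonging to the tray (colour or grey inside), opened to drop the handles
for n,im in(("top",t),("side",s)):
  h=cv2.cvtColor(im,cv2.COLOR_BGR2HSV)
  for nm,lo,hi,roi in(("yel",(20,120,90),(36,255,255),(370,225,485,310) if n=="top" else (395,165,510,255)),("blue",(98,120,80),(120,255,255),(160,240,270,312) if n=="top" else (205,275,340,395))):
    m=np.zeros(im.shape[:2],np.uint8); x0,y0,x1,y1=roi; m[y0:y1,x0:x1]=cv2.inRange(h,lo,hi)[y0:y1,x0:x1]
    b=max(blobs(m>0),key=lambda b:b[0][4])[2].astype(np.uint8)
    cn=cv2.findContours(b,cv2.RETR_EXTERNAL,2)[0]; fill=cv2.drawContours(np.zeros_like(b),cn,-1,1,-1)
    k=cv2.getStructuringElement(cv2.MORPH_ELLIPSE,(33,33)); op=cv2.morphologyEx(fill,cv2.MORPH_OPEN,k)
    # warp pixel hull to plane z=16
    pts=np.argwhere(fill)[:,::-1]; P=np.array([onz(n,p,16)[:2] for p in pts],np.float32)
    c,wh,a=cv2.minAreaRect(P); print(n,nm,"with handles",f(c),f(wh),round(a,1))
    g=(fill>0)&(h[...,1]<60); pg=np.argwhere(g)[:,::-1]; P=np.array([onz(n,p,5)[:2] for p in pg],np.float32)
    c,wh,a=cv2.minAreaRect(P); print("   mat",f(c),f(wh),round(a,1),f(P.mean(0)))
for nm,p,z in(("yel rim A,B,C",[T(472,379),T(757,440),T(438,558)],16),("frit",[T(318,196),T(353,247),T(271,306),T(233,252)],22),("timer top",[T(194,431),T(305,437),T(304,463),T(194,457)],58),("cap top",[T(648,107),T(709,113),T(699,178),T(640,165)],78)):
    P,c,wh,a=rect(p,z); print(nm,f(P),f(c),f(wh),round(a,1))
print("beaker",f(onz("top",T(120,137),60)),f(onz("side",S(97,300),60)),f(onz("top",T(127,173),0)))
print("cap tri",[ (f(q[0]),round(q[1],1)) for q in (tri(ray("top",T(*a)),ray("side",S(*b))) for a,b in (((648,107),(570,25)),((709,113),(590,45)),((699,178),(553,65)),((640,165),(517,42))))])
print("tin",f(onz("top",T(414,108),20)),f(onz("side",S(325,165),20)))
print("timer side top corners",f(onz("side",S(345,497),58)),f(onz("side",S(453,447),58)),f(onz("side",S(438,432),58)),f(onz("side",S(345,478),58)))
E
```

```text
Traceback (most recent call last):
  File "h.py", line 7, in onz
    o,d=ray(n,uv,c); return o+d*(z-o[2])/d[2]
        ~~~^^^^^^^^
  File "h.py", line 4, in ray
    c=c or camera_info(n); T=c["cam_to_world"];
           ~~~~~~~~~~~^^^
ValueError: time passes only in moves, steps and waits
```

```bash
python3 - <<'E'
import re
x=open("h.py").read().replace("from cell import state, read_camera, camera_info, env","from cell import state, read_camera, env\nimport cell, functools\n@functools.lru_cache\ndef camera_info(n): return cell.camera_info(n)")
open("h.py","w").write(x)
E
cat > m.py <<'E'
from h import *
t=cv2.imread("pics/top0.png"); s=cv2.imread("pics/side0.png")
T=lambda u,v:(260+(u-1.5)/3.636,130+(v-1.5)/3.636); S=lambda u,v:(260+(u-1.5)/3.75,110+(v-1.5)/3.75)
f=lambda a:np.round(a,1).tolist()
def rect(pts,z,n="top"):
    P=np.array([onz(n,p,z)[:2] for p in pts],np.float32); (c,wh,a)=cv2.minAreaRect(P); return P,c,wh,a
for n,im in(("top",t),("side",s)):
  h=cv2.cvtColor(im,cv2.COLOR_BGR2HSV)
  for nm,lo,hi,roi in(("yel",(20,120,90),(36,255,255),(370,225,485,310) if n=="top" else (395,165,510,255)),("blue",(98,120,80),(120,255,255),(160,240,270,312) if n=="top" else (205,275,340,395))):
    m=np.zeros(im.shape[:2],np.uint8); x0,y0,x1,y1=roi; m[y0:y1,x0:x1]=cv2.inRange(h,lo,hi)[y0:y1,x0:x1]
    b=max(blobs(m>0),key=lambda b:b[0][4])[2].astype(np.uint8)
    cn=cv2.findContours(b,cv2.RETR_EXTERNAL,2)[0]; fill=cv2.drawContours(np.zeros_like(b),cn,-1,1,-1)
    P=np.array([onz(n,p,16)[:2] for p in np.argwhere(fill)[:,::-1]],np.float32)
    c,wh,a=cv2.minAreaRect(P); print(n,nm,"with handles",f(c),f(wh),round(a,1))
    g=(fill>0)&(h[...,1]<60); P=np.array([onz(n,p,5)[:2] for p in np.argwhere(g)[:,::-1]],np.float32)
    c,wh,a=cv2.minAreaRect(P); print("   mat",f(c),f(wh),round(a,1),f(P.mean(0)))
for nm,p,z in(("yel rim A,B,C",[T(472,379),T(757,440),T(438,558)],16),("frit",[T(318,196),T(353,247),T(271,306),T(233,252)],22),("timer top",[T(194,431),T(305,437),T(304,463),T(194,457)],58),("cap top",[T(648,107),T(709,113),T(699,178),T(640,165)],78)):
    P,c,wh,a=rect(p,z); print(nm,f(P),f(c),f(wh),round(a,1))
print("beaker",f(onz("top",T(120,137),60)),f(onz("side",S(97,300),60)),f(onz("top",T(127,173),0)))
print("cap tri",[ (f(q[0]),round(q[1],1)) for q in (tri(ray("top",T(*a)),ray("side",S(*b))) for a,b in (((648,107),(570,25)),((709,113),(590,45)),((699,178),(553,65)),((640,165),(517,42))))])
print("tin",f(onz("top",T(414,108),20)),f(onz("side",S(325,165),20)))
print("timer side top corners",f(onz("side",S(345,497),58)),f(onz("side",S(453,447),58)),f(onz("side",S(438,432),58)),f(onz("side",S(345,478),58)))
E
python3 m.py
```

```text
top yel with handles [444.6, -182.3] [196.1, 110.4] 76.2
   mat [454.6, -142.8] [77.1, 98.8] 76.3 [454.1000061035156, -142.3000030517578]
top blue with handles [430.5, 269.7] [109.9, 195.7] 2.2
   mat [431.8, 228.9] [98.9, 76.3] 1.2 [431.20001220703125, 229.1999969482422]
side yel with handles [442.6, -179.4] [195.3, 116.3] 76.4
   mat [457.0, -142.4] [73.1, 92.8] 76.3 [455.8999938964844, -141.8000030517578]
side blue with handles [429.0, 270.8] [113.3, 194.9] 2.4
   mat [433.7, 228.5] [94.7, 76.7] 2.2 [432.6000061035156, 229.10000610351562]
yel rim A,B,C [[517.4000244140625, -111.0], [477.0, -278.8999938964844], [412.20001220703125, -85.30000305175781]] [488.1, -167.6] [91.6, 204.2] 18.5
frit [[631.0999755859375, -22.0], [598.7999877929688, -42.099998474121094], [563.7000122070312, 8.699999809265137], [597.4000244140625, 30.799999237060547]] [597.3, -6.4] [40.3, 62.6] 32.5
timer top [[486.8999938964844, 56.29999923706055], [482.1000061035156, -6.800000190734863], [467.3999938964844, -5.800000190734863], [472.20001220703125, 56.599998474121094]] [477.2, 25.2] [63.4, 14.7] 85.6
cap top [[666.2000122070312, -210.1999969482422], [661.7999877929688, -245.10000610351562], [623.4000244140625, -236.1999969482422], [631.7999877929688, -203.0]] [646.5, -223.6] [35.0, 39.4] 77.0
beaker [660.6, 96.2, 60.0] [656.5, 98.5, 60.0] [653.9, 95.7, 0.0]
cap tri [([646.6, -209.3, 108.6], np.float64(27.3)), ([666.7, -263.3, 40.9], np.float64(15.4)), ([634.9, -229.4, 67.8], np.float64(27.4)), ([628.2, -182.9, 120.2], np.float64(20.4))]
tin [686.0, -83.5, 20.0] [690.2, -84.5, 20.0]
timer side top corners [477.9, 59.5, 58.0] [470.0, -5.2, 58.0] [481.8, -4.4, 58.0] [487.1, 52.8, 58.0]
```

Measured poses, which match the given sizes:

| Thing | Position (mm) | Angle |
|---|---|---|
| Timer | about (473, 25) | x axis −5° |
| Frit carton | (597, −6) | x axis 32.5° |
| Beaker | (657, 97) | – |
| Cap carton | about (645, −223) | x axis about −9° |
| Yellow tray mat | (455, −142) | tray −13.7° |
| Yellow tray bare half | (435, −224) | tray −13.7° |
| Blue tray mat | (432, 229) | tray +2° |
| Blue tray bare half | (429, 313) | tray +2° |

I'll move to the timer first.

Call:
move_arm(
  commands=[
    [[1.85, 4.6, -0.5], [0, 0, 6.5], 0.8],
    [[1.85, 4.6, -0.5], [0, 0, 6.5], 0.8],
    [[1.85, 4.6, -0.5], [0, 0, 6.5], 0.8],
    [[1.85, 4.6, -0.5], [0, 0, 6.5], 0.8],
    [[1.85, 4.6, -0.5], [0, 0, 6.5], 0.8],
    [[1.85, 4.6, -0.5], [0, 0, 6.5], 0.8],
    [[1.85, 4.6, -0.5], [0, 0, 6.5], 0.8],
    [[1.85, 4.6, -0.5], [0, 0, 6.5], 0.8],
    [[1.85, 4.6, -0.5], [0, 0, 6.5], 0.8],
    [[1.85, 4.6, -0.5], [0, 0, 6.5], 0.8],
  ],
)

```text
t: 1.1
eef_pos: [403.0, -124.0, 164.5]
tcp_rot: [3.141, 0.0, 1.495]
ft_force: [0.4, -1.1, -0.6]
opening: 0.799
grip_force: 0.0
```

Call:
move_arm(
  commands=[
    [[1.8, 3.7, 0], [0, 0, 0], 0.8],
    [[1.8, 3.7, 0], [0, 0, 0], 0.8],
    [[1.7, 3.7, 0], [0, 0, 0], 0.8],
    [[1.6, 3.7, 0], [0, 0, 0], 0.8],
    [[0, 0, 0], [0, 0, 0], 0.8],
  ],
)

```text
t: 1.6
eef_pos: [472.9, 25.4, 164.5]
tcp_rot: [3.141, -0.0, 1.494]
ft_force: [-1.0, -0.1, -0.4]
opening: 0.801
grip_force: 0.0
```

```bash
cat > w.py <<'E'
import sys,pickle
from h import *
n=sys.argv[1]; c=camera_info("wrist"); im=read_camera("wrist"); cv2.imwrite(f"pics/{n}.png",im); pickle.dump(c,open(n+".pkl","wb"))
print(state()["eef_pos"].round(1),state()["tcp_rot"].round(3),c["K"][0,0].round(1),c["cam_to_world"].round(3).tolist())
E
python3 w.py w1
```

```text
[472.   23.8 164.3] [-3.141 -0.     1.494] 344.0 [[0.997, -0.073, -0.02, 478.351], [-0.076, -0.962, -0.263, 98.942], [-0.0, 0.264, -0.965, 334.287], [0.0, 0.0, 0.0, 1.0]]
```

View pics/w1.png

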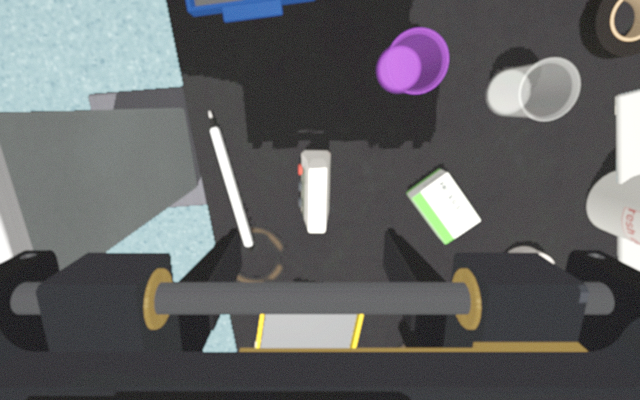

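The wrist view shows the timer at (301–331, 150–233), centred between the open fingers, with its red button facing the robot. Also visible are the green carton at (444,206), the purple beaker at (412,62) and the clear beaker at (548,90).

```bash
python3 - <<'E'
from h import *; import pickle
c=pickle.load(open("w1.pkl","rb")); im=cv2.imread("pics/w1.png"); h=cv2.cvtColor(im,cv2.COLOR_BGR2HSV)
for st,cc,m in blobs((h[...,2]>150)&(h[...,1]<60),150):
    if 280<cc[0]<500 and 130<cc[1]<260:
        q=np.argwhere(m)[:,::-1]
        b=cv2.boxPoints(cv2.minAreaRect(q.astype(np.float32)))
        for z in (0,22,58): print(st,z,[onz("wrist",p,z,c)[:2].round(1).tolist() for p in b])
# timer rows: left/right extents
g=cv2.cvtColor(im,cv2.COLOR_BGR2GRAY)
for v in (160,180,200,220,228): 
    r=np.where(g[v,280:350]>75)[0]+280; print(v,r.min(),r.max(),onz("wrist",(r.min(),v),0,c)[:2].round(1),onz("wrist",(r.max()+1,v),58,c)[:2].round(1))
E
```

```text
[ 301  150   30   84 2161] 0 [[464.5, 56.9], [492.5, 54.8], [487.2, -30.9], [457.2, -28.7]]
[ 301  150   30   84 2161] 22 [[465.4, 59.7], [491.6, 57.7], [486.6, -22.4], [458.6, -20.3]]
[ 301  150   30   84 2161] 58 [[466.9, 64.2], [490.1, 62.4], [485.7, -8.4], [460.9, -6.5]]
[ 407  170   74   70 2477] 0 [[565.5, 6.0], [603.0, 30.9], [643.9, -28.4], [605.6, -55.8]]
[ 407  170   74   70 2477] 22 [[559.7, 12.1], [594.8, 35.4], [633.0, -20.0], [597.2, -45.6]]
[ 407  170   74   70 2477] 58 [[550.3, 22.1], [581.4, 42.7], [615.2, -6.3], [583.5, -28.9]]
160 280 349 [443.2  48.7] [505.7  53.2]
180 281 348 [442.2  28.8] [504.1  36.7]
200 280 349 [439.1   8.3] [504.1  19.6]
220 280 349 [437.  -12.9] [503.3   2. ]
228 280 349 [436.1 -21.5] [503.   -5.2]
```

Call:
move_arm(
  commands=[
    [[0, 0, -4.5], [0, 0, 0], 0.8],
    [[0, 0, -4.5], [0, 0, 0], 0.8],
    [[0, 0, -4.5], [0, 0, 0], 0.7],
    [[0, 0, -2.3], [0, 0, 0], 0.6],
    [[0, 0, 0], [0, 0, 0], 0.4],
    [[0, 0, 0], [0, 0, 0], 0.2],
    [[0, 0, 0], [0, 0, 0], 0],
    [[0, 0, 0], [0, 0, 0], 0],
    [[0, 0, 0], [0, 0, 0], 0],
  ],
)

```text
t: 2.55
eef_pos: [472.4, 22.0, 7.8]
tcp_rot: [3.139, 0.0, 1.49]
ft_force: [0.7, -1.3, 4.1]
opening: 0.271
grip_force: 17.4
```

Call:
move_arm(
  commands=[
    [[0, 0, 1], [0, 0, 0], 0],
    [[0, 0, 3.5], [0, 0, 0], 0],
    [[0, 0, 3.5], [0, 0, 0], 0],
    [[-0.4, -4.2, 0], [0, 0, -3], 0],
    [[-0.4, -4.2, 0], [0, 0, -3], 0],
    [[-0.4, -4.2, 0], [0, 0, -3], 0],
    [[-0.5, -4.2, 0], [0, 0, 0], 0],
    [[0, 0, 0], [0, 0, 0], 0],
    [[0, 0, 0], [0, 0, 0], 0],
  ],
)

```text
t: 3.45
eef_pos: [454.4, -146.5, 87.3]
tcp_rot: [3.141, -0.0, 1.331]
ft_force: [0.7, -0.3, -0.7]
opening: 0.259
grip_force: 29.7
```

```bash
python3 - <<'E'
from h import *
a=read_camera("top")[130:320,260:490]; b=read_camera("wrist"); cv2.imwrite("pics/p2.png",np.vstack([cv2.resize(a,(484,400)),cv2.resize(b,(484,200)) if 0 else cv2.resize(b[100:300],(484,151))])); 
s=state(); print(s["eef_pos"],s["tcp_rot"],s["opening"],s["grip_force"])
E
```

```text
[ 454.59590588 -145.11226445   87.05539393] [-3.14157535e+00 -8.79422015e-05  1.33371296e+00] 0.263791713193738 29.726133104413748
```

View pics/p2.png

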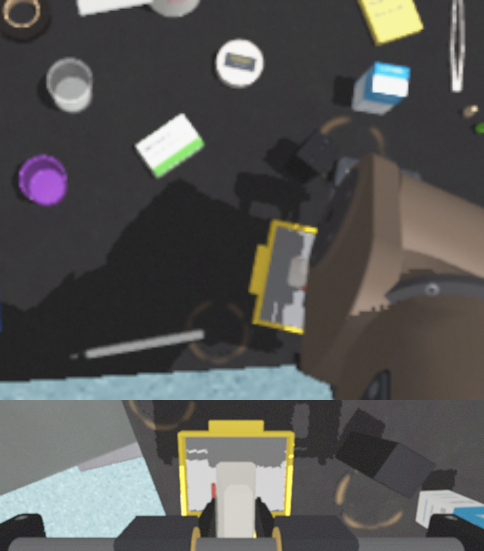

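The timer is held upright over the grey mat, so I'll lower and release it.

Call:
move_arm(
  commands=[
    [[0, 0, -4], [0, 0, 0], 0],
    [[0, 0, -2.5], [0, 0, 0], 0],
    [[0, 0, -0.8], [0, 0, 0], 0],
    [[0, 0, -0.2], [0, 0, 0], 0],
    [[0, 0, 0], [0, 0, 0], 0],
    [[0, 0, 0], [0, 0, 0], 0.35],
    [[0, 0, 0], [0, 0, 0], 0.5],
    [[0, 0, 0], [0, 0, 0], 0.55],
  ],
)

```text
t: 4.35
eef_pos: [455.0, -145.7, 12.0]
tcp_rot: [3.141, 0.0, 1.334]
ft_force: [0.0, 0.2, 0.1]
opening: 0.464
grip_force: 0.0
```

Call:
move_arm(
  commands=[
    [[0, 0, 4], [0, 0, 0], 0.55],
    [[0, 0, 4.5], [0, 0, 0], 0.6],
    [[2, 2, 1.5], [0, 0, 7.7], 0.7],
    [[3, 3, 0], [0, 0, 7.8], 0.75],
    [[3, 3, 0], [0, 0, 7.8], 0.75],
    [[3, 3, 0], [0, 0, 7.8], 0.75],
    [[3.2, 3, 0], [0, 0, 7.8], 0.75],
    [[0, 0, 0], [0, 0, 7.8], 0.75],
    [[0, 0, 0], [0, 0, 0], 0.75],
  ],
)

```text
t: 5.25
eef_pos: [596.9, -4.9, 111.4]
tcp_rot: [-3.141, -0.0, 2.152]
ft_force: [-0.1, 0.8, -0.4]
opening: 0.751
grip_force: 0.0
```

```bash
python3 w.py w2; python3 - <<'E'
from h import *
a=read_camera("top")[130:320,260:490]; b=cv2.imread("pics/w2.png"); cv2.imwrite("pics/p3.png",np.vstack([cv2.resize(a,(484,400)),cv2.resize(b[:250],(484,189))]))
E
```

```text
[596.4  -5.6 111.5] [-3.141 -0.     2.146] 344.0 [[0.835, 0.531, 0.144, 556.068], [0.55, -0.806, -0.221, 56.688], [-0.001, 0.264, -0.965, 281.181], [0.0, 0.0, 0.0, 1.0]]
```

View pics/p3.png

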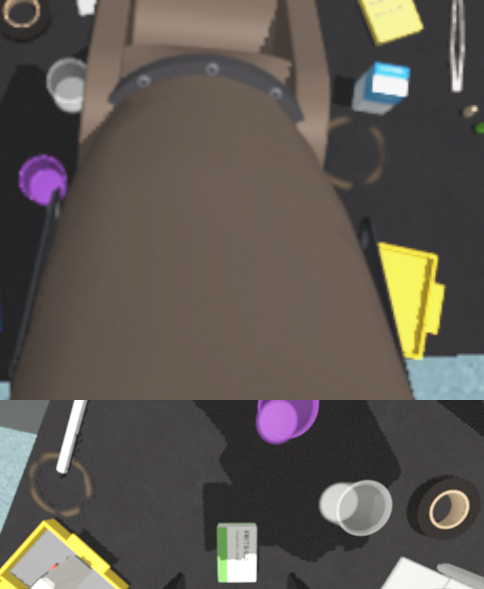

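The green carton is square between the fingers in the wrist view (lower inset, 217–257), and the timer stands in the yellow tray. I'll grasp the carton.

Call:
move_arm(
  commands=[
    [[-0.2, -0.2, -4.5], [0, 0, 0], 0.75],
    [[0, 0, -4.5], [0, 0, 0], 0.7],
    [[0, 0, -1.8], [0, 0, 0], 0.65],
    [[0, 0, 0], [0, 0, 0], 0.5],
    [[0, 0, 0], [0, 0, 0], 0.3],
    [[0, 0, 0], [0, 0, 0], 0.2],
    [[0, 0, 0], [0, 0, 0], 0.2],
    [[0, 0, 0], [0, 0, 0], 0.2],
  ],
)

```text
t: 6.15
eef_pos: [594.8, -8.1, 4.1]
tcp_rot: [3.141, 0.0, 2.147]
ft_force: [-1.4, -1.7, 4.0]
opening: 0.421
grip_force: 30.0
```

Call:
move_arm(
  commands=[
    [[0, 0, 1], [0, 0, 0], 0.2],
    [[0, 0, 4], [0, 0, 0], 0.2],
    [[0, 0, 4.5], [0, 0, 0], 0.2],
    [[-2.6, -3.6, 0], [0, 0, -7.8], 0.2],
    [[-2.7, -3.6, 0], [0, 0, -7.8], 0.2],
    [[-2.7, -3.6, 0], [0, 0, -7.8], 0.2],
    [[-2.7, -3.6, 0], [0, 0, -7.8], 0.2],
    [[-2.7, -3.6, 0], [0, 0, -7.8], 0.2],
    [[-2.6, -3.6, 0], [0, 0, -7.7], 0.2],
    [[0, 0, 0], [0, 0, 0], 0.2],
  ],
)

```text
t: 7.15
eef_pos: [432.5, -227.0, 99.4]
tcp_rot: [3.141, 0.001, 1.324]
ft_force: [-0.1, 0.8, -0.4]
opening: 0.419
grip_force: 30.0
```

```bash
python3 w.py w3
```

```text
[ 433.7 -225.6   99.4] [3.141 0.    1.329] 344.0 [[0.97, -0.235, -0.064, 450.497], [-0.243, -0.935, -0.257, -155.398], [0.0, 0.265, -0.964, 269.187], [0.0, 0.0, 0.0, 1.0]]
```

View pics/w3.png

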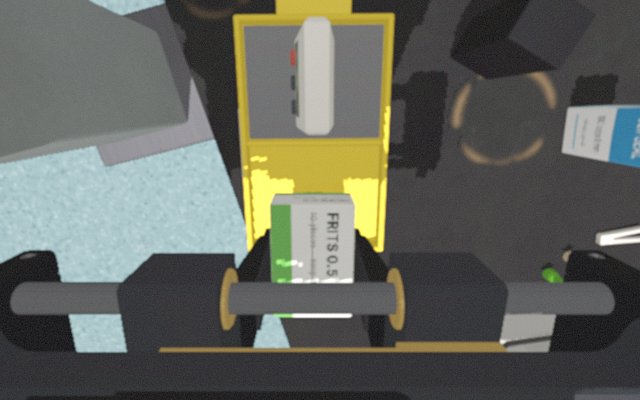

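```bash
python3 - <<'E'
from h import *; import pickle
c=pickle.load(open("w3.pkl","rb")); P=lambda u,v,z:onz("wrist",(u,v),z,c)[:2].round(1)
print("carton top",P(312,204,117),P(312,317,117))
th=-13.7*np.pi/180; R=np.array([[np.cos(th),np.sin(th)],[-np.sin(th),np.cos(th)]])
for o in ((444.5,-183.3),):
  for nm,q in (("timer back top",[P(330,18,63),P(333,133,63)]),("timer front bottom",[P(296,118,5),P(294,40,5)]),("mat corners",[P(246,26,5),P(380,26,5),P(383,138,5),P(246,138,5)]),("rim corner",[P(235,14,16),P(393,14,16),P(383,251,16),P(248,250,16)]),("carton",[P(312,204,117),P(312,317,117)])):
    print(nm,[(R@(x-np.array(o))).round(1).tolist() for x in q])
E
```

```text
carton top [ 439.7 -198.6] [ 425.1 -256.5]
timer back top [[9.3, 73.4], [11.5, 11.8]]
timer front bottom [[-12.8, 18.3], [-13.1, 72.0]]
mat corners [[-46.6, 81.3], [47.2, 80.7], [53.0, 3.0], [-51.0, 3.7]]
rim corner [[-51.6, 86.4], [53.5, 85.7], [55.1, -85.1], [-52.4, -83.4]]
carton [[-1.0, -16.0], [-1.5, -75.7]]
```

The timer spans tray y 12 to 73 and stands clear of the walls. The carton is 4 mm off centre, so I'll correct that and lower it.

Call:
move_arm(
  commands=[
    [[0.1, 0.4, -4], [0, 0, 0], 0.2],
    [[0, 0, -4], [0, 0, 0], 0.2],
    [[0, 0, -1], [0, 0, 0], 0.2],
    [[0, 0, -0.2], [0, 0, 0], 0.2],
    [[0, 0, 0], [0, 0, 0], 0.2],
    [[0, 0, 0], [0, 0, 0], 0.5],
    [[0, 0, 0], [0, 0, 0], 0.6],
    [[0, 0, 0], [0, 0, 0], 0.6],
    [[0, 0, 3], [0, 0, 0], 0.6],
    [[0, 0, 4], [0, 0, 0], 0.6],
  ],
)

```text
t: 8.2
eef_pos: [435.0, -219.4, 76.6]
tcp_rot: [-3.139, -0.001, 1.333]
ft_force: [0.6, 0.1, 0.8]
opening: 0.601
grip_force: 0.0
```

Call:
move_arm(
  commands=[
    [[0, 0, 4.5], [0, 0, 0], 0.6],
    [[1, 1, 2], [0, 0, 0], 0.7],
    [[2.7, 3.8, 0], [0, 0, 4], 0.8],
    [[2.7, 3.8, 0], [0, 0, 4], 0.8],
    [[2.7, 3.8, 0], [0, 0, 4], 0.8],
    [[2.7, 3.8, 0], [0, 0, 3.6], 0.8],
    [[2.6, 3.8, 0], [0, 0, 0], 0.8],
    [[2.6, 3.8, 0], [0, 0, 0], 0.8],
    [[2.6, 3.8, 0], [0, 0, 0], 0.8],
    [[2.6, 3.8, 0], [0, 0, 0], 0.8],
  ],
)

```text
t: 9.2
eef_pos: [658.5, 95.9, 142.1]
tcp_rot: [3.141, 0.0, 1.606]
ft_force: [1.6, -0.5, 0.9]
opening: 0.803
grip_force: 0.0
```

```bash
python3 w.py w4; python3 - <<'E'
from h import *
a=read_camera("top"); cv2.imwrite("pics/top4.png",a); b=cv2.imread("pics/w4.png"); cv2.imwrite("pics/p4.png",np.vstack([cv2.resize(a[220:310,340:490],(640,384)),b[:200]]))
E
```

```text
[661.3 100.9 142. ] [ 3.139e+00 -1.000e-03  1.608e+00] 344.0 [[0.999, 0.034, 0.009, 655.716], [0.036, -0.964, -0.264, 169.687], [-0.0, 0.264, -0.964, 311.846], [0.0, 0.0, 0.0, 1.0]]
```

View pics/p4.png

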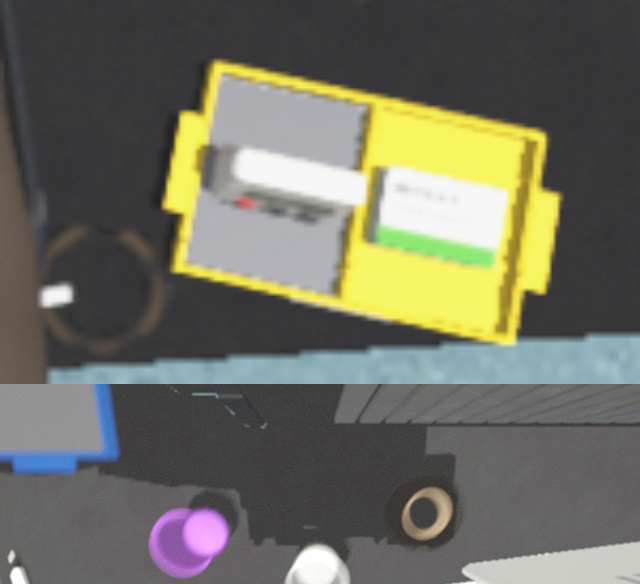

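The yellow kit is good: the timer is upright on the mat and the carton lies flat in the bare half. Next I'll measure the beaker from the wrist view.

```bash
python3 w.py w5; python3 - <<'E'
from h import *; import pickle
c=pickle.load(open("w5.pkl","rb")); im=cv2.imread("pics/w5.png"); print(c["K"][0,2],c["K"][1,2])
print(proj("wrist",(657,97,60),c),proj("wrist",(657,97,0),c))
g=cv2.cvtColor(im,cv2.COLOR_BGR2GRAY)
cv2.imwrite("pics/c5.png",cv2.resize(im[140:260,240:400],(640,480),interpolation=3))
E
```

```text
[658.2  96.3 141.4] [ 3.141 -0.     1.608] 344.0 [[0.999, 0.038, 0.011, 656.338], [0.039, -0.964, -0.263, 171.999], [0.001, 0.264, -0.965, 311.399], [0.0, 0.0, 0.0, 1.0]]
311.9624592059978 198.22270618257951
[308.65338764 206.13522621] [309.18849819 187.70675054]
```

View pics/c5.png

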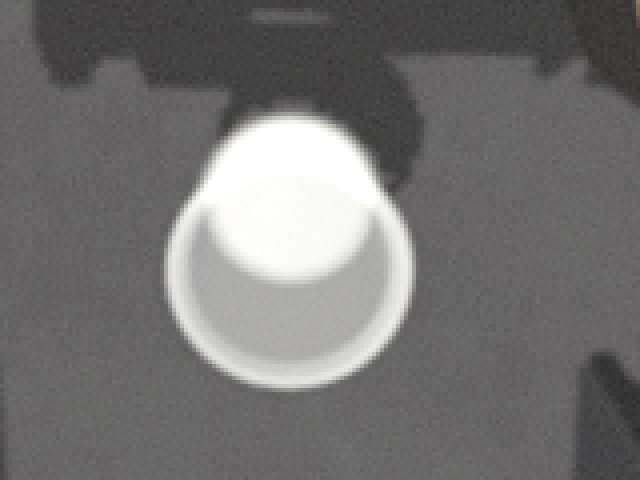

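The beaker rim is centred at about (312,207) in full-image pixels. That puts it at about (659.5, 96.5), under the gripper, so I'll grasp it.

Call:
move_arm(
  commands=[
    [[0.1, 0, -4.5], [0, 0, 0], 0.8],
    [[0, 0, -4.5], [0, 0, 0], 0.8],
    [[0, 0, -3.7], [0, 0, 0], 0.75],
    [[0, 0, 0], [0, 0, 0], 0.55],
    [[0, 0, 0], [0, 0, 0], 0.4],
    [[0, 0, 0], [0, 0, 0], 0.3],
    [[0, 0, 0], [0, 0, 0], 0.3],
    [[0, 0, 0], [0, 0, 0], 0.3],
    [[0, 0, 0], [0, 0, 0], 0.3],
  ],
)

```text
t: 10.25
eef_pos: [659.8, 94.1, 17.0]
tcp_rot: [3.138, 0.0, 1.606]
ft_force: [-0.2, -1.0, 8.0]
opening: 0.471
grip_force: 30.0
```

Call:
move_arm(
  commands=[
    [[0, 0, 1], [0, 0, 0], 0.3],
    [[0, 0, 4], [0, 0, 0], 0.3],
    [[0, 0, 4.5], [0, 0, 0], 0.3],
    [[-4.5, 0.5, 0], [0, 0, 0], 0.3],
    [[-4.5, 0.5, 0], [0, 0, 0], 0.3],
    [[-4.5, 0.5, 0], [0, 0, 0], 0.3],
    [[-4.5, 0.5, 0], [0, 0, 0], 0.3],
    [[-2.4, 3.8, 0], [0, 0, 0], 0.3],
    [[-2.4, 3.8, 0], [0, 0, 0], 0.3],
    [[0, 3.7, 0], [0, 0, 0], 0.3],
  ],
)

```text
t: 11.25
eef_pos: [428.1, 228.0, 111.0]
tcp_rot: [-3.141, 0.0, 1.605]
ft_force: [0.5, -1.1, -0.2]
opening: 0.468
grip_force: 30.0
```

```bash
python3 w.py w6; python3 - <<'E'
from h import *
for i in range(3): s=state(); print(s["eef_pos"].round(1),s["opening"],s["grip_force"]); read_camera("top")
b=cv2.imread("pics/w6.png"); cv2.imwrite("pics/c6.png",b)
E
```

```text
[430.  232.3 111.2] [ 3.139e+00 -2.000e-03  1.607e+00] 344.0 [[0.999, 0.034, 0.009, 425.46], [0.035, -0.964, -0.264, 301.79], [-0.001, 0.264, -0.964, 280.737], [0.0, 0.0, 0.0, 1.0]]
[430.  232.3 111.2] 0.46976609369944217 30.000218030218093
[430.5 230.4 111. ] 0.4720898697835467 30.00041919065552
[430.5 228.8 110.7] 0.4692607802204594 30.000154242297867
```

View pics/c6.png

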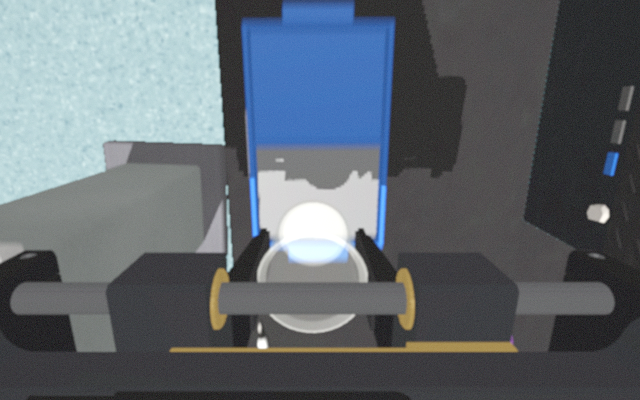

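The beaker is held upright over the grey mat of the blue tray, so I'll lower it.

Call:
move_arm(
  commands=[
    [[0.1, 0, -4], [0, 0, 0], 0.3],
    [[0, 0, -3.5], [0, 0, 0], 0.3],
    [[0, 0, -1.2], [0, 0, 0], 0.3],
    [[0, 0, -0.2], [0, 0, 0], 0.3],
    [[0, 0, 0], [0, 0, 0], 0.3],
  ],
)

```text
t: 11.95
eef_pos: [432.1, 226.6, 21.1]
tcp_rot: [-3.142, 0.0, 1.604]
ft_force: [0.4, 0.2, -0.4]
opening: 0.472
grip_force: 30.0
```

Call:
move_arm(
  commands=[
    [[0, 0, -0.1], [0, 0, 0], 0.3],
    [[0, 0, 0], [0, 0, 0], 0.3],
    [[0, 0, 0], [0, 0, 0], 0.3],
  ],
)

```text
t: 12.25
eef_pos: [432.0, 227.2, 20.2]
tcp_rot: [3.141, -0.0, 1.605]
ft_force: [0.5, -0.7, -0.4]
opening: 0.473
grip_force: 30.0
```

Call:
move_arm(
  commands=[
    [[0, 0, -0.1], [0, 0, 0], 0.3],
    [[0, 0, -0.1], [0, 0, 0], 0.3],
    [[0, 0, 0], [0, 0, 0], 0.3],
    [[0, 0, 0], [0, 0, 0], 0.3],
  ],
)

```text
t: 12.65
eef_pos: [432.3, 227.3, 19.6]
tcp_rot: [3.139, -0.001, 1.606]
ft_force: [-4.3, -3.0, 28.0]
opening: 0.469
grip_force: 30.0
```

Contact at 28 N: the beaker is on the mat. I'll ease up slightly, release and rise.

Call:
move_arm(
  commands=[
    [[0, 0, 0.1], [0, 0, 0], 0.3],
    [[0, 0, 0], [0, 0, 0], 0.5],
    [[0, 0, 0], [0, 0, 0], 0.62],
    [[0, 0, 0], [0, 0, 0], 0.65],
    [[0, 0, 0], [0, 0, 0], 0.65],
    [[0, 0, 3], [0, 0, 0], 0.65],
    [[0, 0, 4.5], [0, 0, 0], 0.65],
    [[0, 0, 4.5], [0, 0, 0], 0.65],
  ],
)

```text
t: 13.45
eef_pos: [431.2, 226.9, 139.6]
tcp_rot: [-3.14, 0.001, 1.605]
ft_force: [-0.1, 0.4, -0.4]
opening: 0.648
grip_force: 0.0
```

Call:
move_arm(
  commands=[
    [[1.9, -4.2, 0.2], [0, 0, -1.1], 0.7],
    [[1.9, -4.2, 0.2], [0, 0, -1.1], 0.7],
    [[1.9, -4.2, 0.2], [0, 0, -1.1], 0.7],
    [[1.9, -4.2, 0.2], [0, 0, -1.1], 0.7],
    [[1.9, -4.2, 0.2], [0, 0, -1.1], 0.7],
    [[1.9, -4.2, 0.2], [0, 0, -1.1], 0.7],
    [[1.9, -4.2, 0.2], [0, 0, -1.1], 0.7],
    [[1.9, -4.2, 0.2], [0, 0, -1.1], 0.7],
    [[1.9, -4.2, 0.2], [0, 0, -1.1], 0.7],
    [[1.9, -4.2, 0.2], [0, 0, -1.1], 0.7],
  ],
)

```text
t: 14.45
eef_pos: [622.1, -194.7, 158.4]
tcp_rot: [-3.141, -0.0, 1.412]
ft_force: [-0.6, 0.4, 1.2]
opening: 0.703
grip_force: 0.0
```

Call:
move_arm(
  commands=[
    [[2.4, -3, 0], [0, 0, 0], 0.7],
    [[0, 0, 0], [0, 0, 0], 0.7],
    [[0, 0, 0], [0, 0, 0], 0.7],
  ],
)

```text
t: 14.75
eef_pos: [645.4, -223.2, 157.6]
tcp_rot: [-3.14, -0.001, 1.412]
ft_force: [0.3, 0.9, -1.0]
opening: 0.701
grip_force: 0.0
```

```bash
python3 w.py w7; python3 - <<'E'
from h import *
b=cv2.imread("pics/w7.png"); a=read_camera("top"); cv2.imwrite("pics/p7.png",np.hstack([cv2.resize(b[60:300,200:440],(480,480),interpolation=3),cv2.resize(a[240:320,160:270],(320,233))[[min(i,232) for i in range(480)]]]))
E
```

```text
[ 645.2 -222.4  158. ] [-3.140e+00 -1.000e-03  1.413e+00] 344.0 [[0.988, -0.151, -0.043, 657.202], [-0.157, -0.953, -0.26, -150.524], [-0.002, 0.264, -0.965, 327.46], [0.0, 0.0, 0.0, 1.0]]
```

View pics/p7.png

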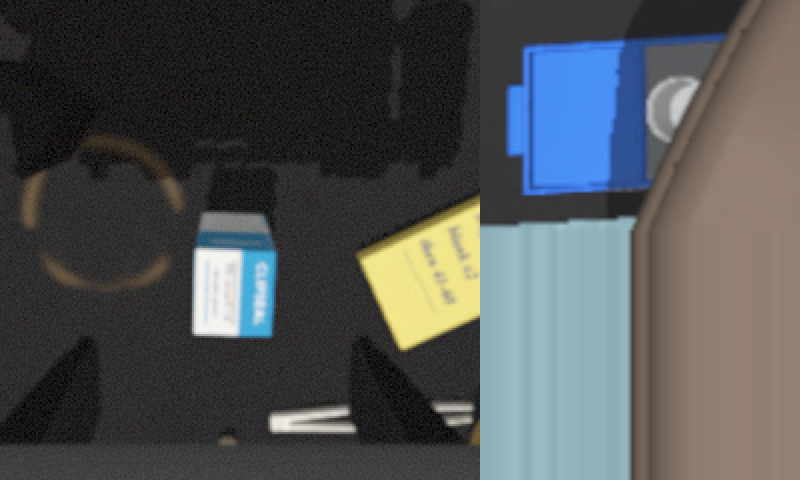

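The wrist view shows the blue-and-white carton top square between the fingers, centred at (317,206), which gives about (648.5, −224). In the blue tray the beaker is upright. I'll grasp the carton.

Call:
move_arm(
  commands=[
    [[0.3, -0.1, -4.5], [0, 0, 0], 0.7],
    [[0, 0, -4.5], [0, 0, 0], 0.7],
    [[0, 0, -4.3], [0, 0, 0], 0.65],
    [[0, 0, 0], [0, 0, 0], 0.5],
    [[0, 0, 0], [0, 0, 0], 0.35],
    [[0, 0, 0], [0, 0, 0], 0.2],
    [[0, 0, 0], [0, 0, 0], 0.2],
    [[0, 0, 0], [0, 0, 0], 0.2],
    [[0, 0, 0], [0, 0, 0], 0.2],
  ],
)

```text
t: 15.75
eef_pos: [649.6, -224.1, 28.0]
tcp_rot: [3.139, 0.001, 1.413]
ft_force: [-0.9, 1.2, 8.0]
opening: 0.33
grip_force: 29.8
```

Call:
move_arm(
  commands=[
    [[0, 0, 2], [0, 0, 0], 0.2],
    [[0, 0, 5], [0, 0, 0], 0.2],
    [[0, 0, 5], [0, 0, 0], 0.2],
    [[-2.5, 4.2, 0], [0, 0, 1.6], 0.2],
    [[-2.5, 4.2, 0], [0, 0, 1.6], 0.2],
    [[-2.5, 4.2, 0], [0, 0, 1.6], 0.2],
    [[-2.5, 4.2, 0], [0, 0, 1.6], 0.2],
    [[-2.5, 4.2, 0], [0, 0, 1.6], 0.2],
    [[-2.5, 4.2, 0], [0, 0, 1.6], 0.2],
    [[-2.5, 4.2, 0], [0, 0, 1.4], 0.2],
  ],
)

```text
t: 16.75
eef_pos: [472.7, 71.5, 146.7]
tcp_rot: [3.14, -0.0, 1.606]
ft_force: [1.1, 0.4, -0.7]
opening: 0.327
grip_force: 29.8
```

Call:
move_arm(
  commands=[
    [[-0.8, 4.0, 0], [0, 0, 0], 0.2],
    [[-0.8, 4.0, 0], [0, 0, 0], 0.2],
    [[-0.8, 4.0, 0], [0, 0, 0], 0.2],
    [[-0.8, 4.0, 0], [0, 0, 0], 0.2],
    [[-0.7, 4.1, 0], [0, 0, 0], 0.2],
    [[-0.6, 4.2, 0], [0, 0, 0], 0.2],
    [[0, 0, 0], [0, 0, 0], 0.2],
    [[0, 0, 0], [0, 0, 0], 0.2],
  ],
)

```text
t: 17.55
eef_pos: [428.4, 313.8, 146.2]
tcp_rot: [3.141, -0.0, 1.608]
ft_force: [0.3, -0.1, -0.4]
opening: 0.325
grip_force: 29.8
```

```bash
python3 w.py w8; python3 - <<'E'
from h import *
b=cv2.imread("pics/w8.png"); a=read_camera("side"); cv2.imwrite("pics/p8.png",np.hstack([b[:, 100:500],cv2.resize(a[200:400,150:350],(400,400))]))
E
```

```text
[428.6 312.9 146.1] [ 3.141 -0.     1.606] 344.0 [[0.999, 0.036, 0.01, 425.394], [0.038, -0.964, -0.264, 387.43], [0.0, 0.264, -0.965, 316.044], [0.0, 0.0, 0.0, 1.0]]
```

View pics/p8.png

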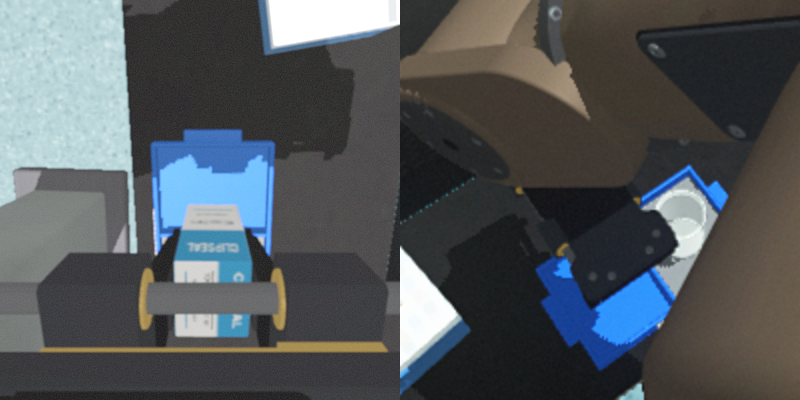

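The carton is held upright over the bare half, and the beaker is upright on its mat. I'll lower the carton.

Call:
move_arm(
  commands=[
    [[0, 0, -4.5], [0, 0, 0], 0.2],
    [[0, 0, -4.5], [0, 0, 0], 0.2],
    [[0, 0, -2], [0, 0, 0], 0.2],
    [[0, 0, -0.6], [0, 0, 0], 0.2],
    [[0, 0, 0], [0, 0, 0], 0.2],
    [[0, 0, -0.1], [0, 0, 0], 0.2],
    [[0, 0, 0], [0, 0, 0], 0.2],
    [[0, 0, 0], [0, 0, 0], 0.2],
  ],
)

```text
t: 18.45
eef_pos: [429.2, 312.8, 29.1]
tcp_rot: [3.141, -0.0, 1.605]
ft_force: [0.2, -1.8, 2.9]
opening: 0.327
grip_force: 30.0
```

Call:
move_arm(
  commands=[
    [[0, 0, -0.1], [0, 0, 0], 0.2],
    [[0, 0, 0], [0, 0, 0], 0.2],
    [[0, 0, 0], [0, 0, 0], 0.2],
  ],
)

```text
t: 18.75
eef_pos: [429.2, 312.8, 29.1]
tcp_rot: [3.14, -0.0, 1.605]
ft_force: [-1.5, -5.4, 19.0]
opening: 0.328
grip_force: 30.0
```

Contact, so I'll release and retreat.

Call:
move_arm(
  commands=[
    [[0, 0, 0.1], [0, 0, 0], 0.33],
    [[0, 0, 0], [0, 0, 0], 0.4],
    [[0, 0, 0], [0, 0, 0], 0.5],
    [[0, 0, 0], [0, 0, 0], 0.55],
    [[0, 0, 0], [0, 0, 0], 0.55],
    [[0, 0, 4], [0, 0, 0], 0.55],
    [[0, 0, 4.5], [0, 0, 0], 0.55],
    [[0, 0, 4.5], [0, 0, 0], 0.55],
    [[0.8, -4.5, 0], [0, 0, 0], 0.55],
    [[0.8, -4.5, 0], [0, 0, 0], 0.55],
  ],
)

```text
t: 19.75
eef_pos: [444.9, 222.9, 159.9]
tcp_rot: [3.139, -0.001, 1.608]
ft_force: [1.2, 0.5, -0.8]
opening: 0.551
grip_force: 0.0
```

Call:
move_arm(
  commands=[
    [[1, -4.5, 0], [0, 0, 0], 0.55],
    [[1, -4.5, 0], [0, 0, 0], 0.55],
    [[1, -4.5, 0], [0, 0, 0], 0.55],
    [[1, -4.5, 0], [0, 0, 0], 0.55],
    [[0, -4.5, 0], [0, 0, 0], 0.55],
    [[0, 0, 0], [0, 0, 0], 0.55],
    [[0, 0, 0], [0, 0, 0], 0.55],
  ],
)

```text
t: 20.45
eef_pos: [484.6, -2.5, 158.5]
tcp_rot: [-3.141, -0.0, 1.603]
ft_force: [0.2, 1.3, -0.1]
opening: 0.552
grip_force: 0.0
```

```bash
python3 - <<'E'
from h import *
a=read_camera("top"); b=read_camera("side"); cv2.imwrite("pics/p9.png",np.vstack([cv2.resize(a[130:310,150:490],(680,360)),cv2.resize(np.hstack([b[250:400,200:350],b[130:280,360:510]]),(480,240))[:,[min(i,479) for i in range(680)]]]))
s=state(); print(s["t"],s["eef_pos"],s["ft_force"])
E
```

```text
20.55 [484.57723914  -1.03403857 158.61004327] [ 0.87881956  0.20701412 -0.89378772]
```

View pics/p9.png

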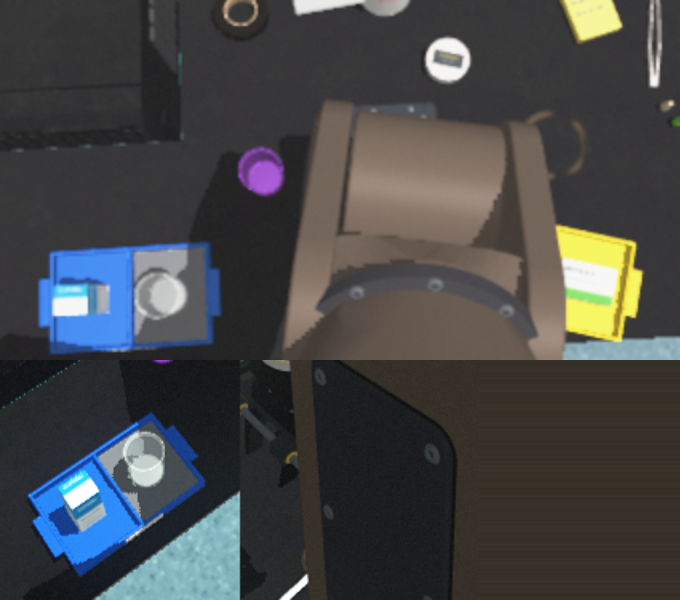

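The blue tray holds the carton standing in the bare half (75,298) and the beaker upright on the mat (160,294). The tin and purple beaker are unmoved and the yellow kit is unchanged, so I'm handing in.

```bash
python3 -c "
from cell import env
print(env.job_done())"
```

```text
the job is handed in; nothing more can be done
None
```

Both kits are made up in the order asked, yellow then blue, with each part flat in its compartment and the tin and look-alikes untouched; I handed in at about 21 s, and no verdict came back.

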